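# Check a sprung belt tensioner against its set mark

## Robot

A 7-joint arm with a two-finger parallel gripper is mounted at the origin on the work surface. World frame = base frame: x ahead of the robot, y to its left, z up, the work surface at z = 0. Lengths are in mm, angles in degrees, forces in N, time in s.
With the tool pointing down it reaches from about 400 to 850 mm from the base axis. Payload 6.9 kg.
Tool frame: the origin (TCP) lies midway between the tips of the shut fingers; the grasp point (between the pads) lies 19 mm behind it (manip.grip_depth is the distance from the TCP to the grasp point, in mm); z points along the fingers, y is the line along which they close (so a half turn about z gives the same grasp; the last joint's range is limited). The gripper opens to 85 mm and grips with 20 to 120 N. Pads are 22 mm wide; open, the fingers measure 114 mm over their backs; the gripper's body (76 mm by 85 mm) begins 54 mm behind the grasp point. The pads swing forward as they close: fully open they stand 13 mm farther back than shut.
Start: joints at [81.045, 29.078, -13.613, 85.955, 7.202, 65.827, -8.869], TCP at [161.733, -603.7, 231.275] pointing down, gripper open.
Joint ranges: [-176.47, 176.47], [-13.61, 117.27], [-81.72, 77.17], [0.22, 143.17], [-87.28, 267.28], [10, 112.55], [-165.47, 165.47]. Speed limits (degrees/s): [136.94, 136.94, 180, 180, 180, 180, 180].

## Interface

Orientations are given as [roll, pitch, yaw] about the fixed x, y, z axes, in that order (R = Rz(yaw) Ry(pitch) Rx(roll)).
In Python, from bench import manip gives the robot as it stands. The module is installed in compiled form; this text tells all that it offers.
- The arm moves only by the tool move_arm, never from a script. Its arguments are lists of equal length, an entry for each row: "delta_rot": the turn, a rotation vector about the tool's x, y, z in degrees, a list of three; "translation": the shift along the tool's x, y, z in m, a list of three; "jaw": the opening, from 0 (shut) to 1 (fully open). In form: {"delta_rot": [[wx, wy, wz], ...], "translation": [[x, y, z], ...], "jaw": [jaw, ...]}. A call has 1 to 8 rows; each row is the pose to reach, as a shift and turn from the pose commanded when the call began, along the tool's axes at that moment; what a row does not reach only later rows make up. A row lasts 1/10 s, in which the tool goes at most 50 mm and 8.59 degrees, less where a joint would pass 70% of its speed; a pose out of reach is approached as far as the arm can. A call with a gripper value outside its range is refused whole. The fingers move at their own pace and stop on an object; "squeeze" is the grip in N (left out, the last holds). Time passes only in rows, so rows that repeat a pose let the fingers close. It gives the time, the measured TCP pose, the force, the opening and the grip force at its end, in the units of the state.
- manip.observe(): the state, without advancing time (a new reading comes with each control period).
- manip.snapshot(name): name is "scene" or "top" or "wrist"; returns the picture (420x560x3 uint8, red, green, blue); there is no depth.
- manip.camera_info(name): a dict with "camera_matrix" (3x3 intrinsics, pixels), "rvec" (rotation vector, rad) and "tvec" (3), from world to camera coordinates, as OpenCV has them. Camera axes: x right, y down, z forward; pixel columns grow to the right and rows downward; lengths in mm; the calibration is good to about 2 mm. A picture is of the moment at which its call begins: read the wrist's pose just before it. camera_info takes no time and is no camera call; for the wrist camera it gives the pose at the moment of the call.
- manip.close_job(): hands the job in; it is judged then, once.
The state is a dict: "clock": time; "qpos": joint angles; "qvel": joint speeds; "joint_efforts": joint torques, N m; "tcp_pos": TCP position; "orientation": TCP orientation; "contact_force": force on the tool from outside, world axes, zero at the start; "wrist_torque": the same for the moment, N m; "grip_width": finger opening in mm; "finger_force": force on a finger pad.
Only numpy, scipy, OpenCV 4.12 (cv2) and the standard library are available. Lean on these libraries where they do the work, as an engineer would, in place of code of your own. Each camera call takes 0.05 s, during which the arm holds its last target. There are 200 camera calls.

## Task

Get the tensioner rig ready and check the spring arm: take the long gudgeon pin out of the roller's path and lay it gently in the V-block, centred along the groove. Then push the roller until the pointer on the arm's hub stands in line with the tip of the rider on the scale, hold it there steadily for a good second and a half, and ease the arm all the way back to its rest stop without letting it snap. Touch neither the pointer nor the rider, and leave everything else where it is.

Things in the scene. Friction and masses are not known exactly. Their poses are not given: they have to be found in the camera images.
- rig: Fixed tensioner test rig. Origin: on the bench under the arm's vertical hinge axis, z up; x points away from the robot, -x to the open front that faces the robot. Dark steel base plate 10 mm thick, from x -235 to +110 mm and y -170 to +170 mm. The positions given below in mm are in this frame
- guard_edge (a point): Middle of the lower front edge of the guard over the roller: an open grey grille, x -132 to -24, y -165 to +165 mm, underside 180 and top 194 mm above the bench, on two posts 22 mm square at x -35, y -154 and +154. Front and sides ahead of the posts are open: the roller is reached from the front, the tool leaning back some 25 to 35 degrees
- tensioner (a joint): Angle q of the spring arm (rad), 0 at its rest stop, at most 1.1, growing clockwise seen from above. The roller's centre lies at rig x -140 cos(q-0.5), y 140 sin(q-0.5) mm: pushed from the -y side towards +y. The spring drives it back to 0 with 0.7 x (q + 0.7) N m (3.5 to 9 N at the roller); let go, it snaps back, and it must never return faster than 2.5 rad/s
- rest_roller (a point): Fixed point of the rig where the roller's centre is when the arm is at its rest stop (q = 0): rig x -123, y -67 mm, 49 mm above the bench
- roller (a point): Centre of the black idler roller on the arm's end: upright axis, diameter 56 mm, 34 to 64 mm above the bench (this point 49 mm); it does not spin. The aluminium arm bar, 26 mm wide, runs under it, 18 to 30 mm above the bench, to a hub of diameter 52 mm, 50 mm high, at the hinge
- pointer: Thin steel pointer on the arm's hub, pointing to the scale on the rig's +y side, 25 to 94 mm from the hinge, 24 to 28 mm above the bench. Turns with the arm. Not to be touched. Origin: under the hinge axis on the bench; at joint value 0 its frame is that of the rig
- pointer_tip (a point): Tip of the pointer, 95 mm from the hinge, 26 mm above the bench. At arm value q it lies at rig x 95 cos(1.8-q), y 95 sin(1.8-q) mm, moving clockwise as the arm is pushed. Below it a white arc scale with black ticks every 0.1 rad
- rider (a joint): Angle of the rider (rad) measured as the arm's: the pointer is in line with the rider when joint tensioner equals joint rider. Between 0.66 and 0.95. Not to be touched or moved
- rider_tip (a point): Inner tip of the rider, a steel block 24 x 20 x 18 mm clamped on the scale arc with a thin nose pointing at the hinge. The tip lies 95 mm from the hinge, 25 mm above the bench, so it coincides with the pointer tip when they are in line (wanted within 5 mm)
- pin: The long gudgeon pin: steel cylinder, diameter 36 mm, length 120 mm, 0.2 to 0.38 kg, ends look dark. Origin: its centre; x along its axis. It starts lying on the rig's base plate (axis 28 mm above the bench), across the roller's path, roughly along the rig's x, its far third under the guard, its near end 72 to 84 mm in front of the guard's edge. It can roll
- vblock: Fixed steel V-block, 40 mm long (its x, along the groove), 70 mm wide, 52 mm high, with a 90 degree groove along the top, 44 mm wide at the top, its bottom line 30 mm above the bench. Origin: centre of its underside
- vblock_seat (a point): Where the pin's centre lies when the pin is seated in the V-block: over the middle of the block, 55.5 mm above the bench. The pin then sticks out 40 mm at both ends of the block
- flatblock: Fixed plain steel block 40 x 70 x 52 mm without a groove, a bystander like the V-block in size. Origin: centre of its underside
- piston: Bystander: aluminium piston standing upright, diameter 84 mm, 85 mm high. Origin: centre of its underside
- conrod: Bystander: steel connecting rod lying flat, about 225 mm long (from -112 to +111 mm along its x), 84 mm wide, 24 mm high. Origin: on the underside between the eyes
- piston_ring: Bystander: thin dark ring, diameter 92 mm, 5 mm high, lying on the rig's base plate at its near -y corner. Origin: centre of its underside
- short_pin: Bystander: short gudgeon pin standing upright, diameter 28 mm, 70 mm high. Origin: its centre, x along its axis
- spanner: Bystander: steel spanner 190 mm long, lying flat near the robot. Origin: on its underside near mid-length, x along it
- oil_can: Bystander: upright grey can, diameter 66 mm, 170 mm high, at the back. Origin: centre of its underside
- carton: Bystander: cardboard box 90 x 110 x 50 mm at the left. Origin: centre of its underside
Things that resemble listed ones, but are neither listed nor needed, are in the scene too. What is shaped like the vblock but orange is not meant.

How it is judged:
By the outcome, as a careful person would: the job done as asked, in the order asked, and still so for the second after the job is handed in, with the robot touching nothing.
It also fails if it takes over 72 s, if anything falls off the work surface, if the arm or the gripper's body presses on something with over 40 N, if the wrist force passes 120 N, or if a joint passes its speed limit or range.

## Working session

There is one attempt and no reset: what is moved stays moved. The work goes in short steps, Python scripts to look and compute and a tool call to move; the robot and the scene stay as the last step left them, time stands still between calls to the robot, and variables do not carry over. Pictures are saved under pics/ and viewed, at most 10 in all, crops included, and the job is handed in when it is done.

Besides the shell and the picture viewer there is one more tool, called after "Request:" in YAML: its name, and indented under it one key for each argument. move_arm: Moves the arm, as the interface text tells. Its arguments: {"type":"object","properties":{"delta_rot":{"type":"array"},"translation":{"type":"array"},"jaw":{"type":"array"},"squeeze":{"type":"number"}},"required":["delta_rot","translation","jaw"]}

```bash
mkdir -p pics; cat > h.py <<'E'
import numpy as np, cv2
from bench import manip
from scipy.spatial.transform import Rotation as R
def cam(n):
    c=manip.camera_info(n); return np.array(c["camera_matrix"],float),cv2.Rodrigues(np.array(c["rvec"],float))[0],np.array(c["tvec"],float).ravel()
def ray(c,u,v,z):
    K,Rm,t=c; o=-Rm.T@t; d=Rm.T@np.linalg.inv(K)@[u,v,1]; return o+d*(z-o[2])/d[2]
def proj(c,p):
    K,Rm,t=c; q=K@(Rm@np.asarray(p,float)+t); return q[:2]/q[2]
def snap(n,f):
    c=cam(n); im=manip.snapshot(n)[:,:,::-1].copy(); cv2.imwrite('pics/'+f,im); return c,im
E
python3 - <<'E'
from h import *
for n in("scene","top"):
    c,im=snap(n,n+'0.png'); print(n,-c[1].T@c[2],c[0][0,0])
print(manip.observe())
E
```

```text
scene [1117.4960884  -895.67287625  886.80404386] 496.89109467982433
top [ 277.744912     57.79424761 1530.22578415] 529.6309255850672
{'clock': 0.1, 'qpos': array([ 81.04485179,  29.12081201, -13.60735955,  86.00067064,
         7.2031188 ,  65.82750237,  -8.86916628]), 'qvel': array([-0.0144393 , -0.09080677, -0.06040832, -0.19347181,  0.07695748,
       -0.04564218,  0.05970923]), 'joint_efforts': array([-3.66617984e-03, -6.21827817e+01, -2.19363146e+00, -2.50202644e+01,
        1.27271865e-02,  7.81208393e-03, -4.60565730e-05]), 'tcp_pos': array([ 161.55176766, -603.31251465,  230.52822054]), 'orientation': array([-1.79909805e+02,  3.49991095e-03,  1.49990084e+01]), 'contact_force': array([0.1569256 , 0.35489853, 0.15532671]), 'wrist_torque': array([-0.06436783,  0.00495087, -0.00162374]), 'finger_force': 0.0, 'grip_width': 85.24874227538265}
```

View pics/scene0.png

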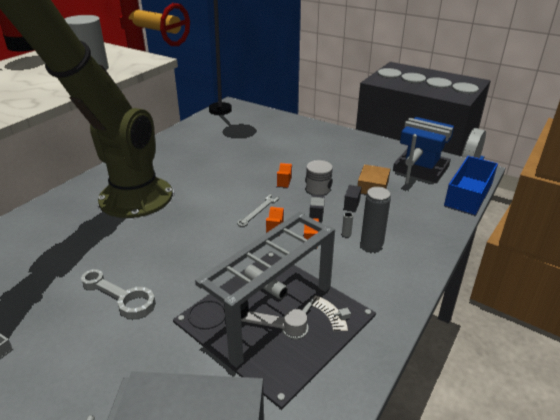

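View pics/top0.png

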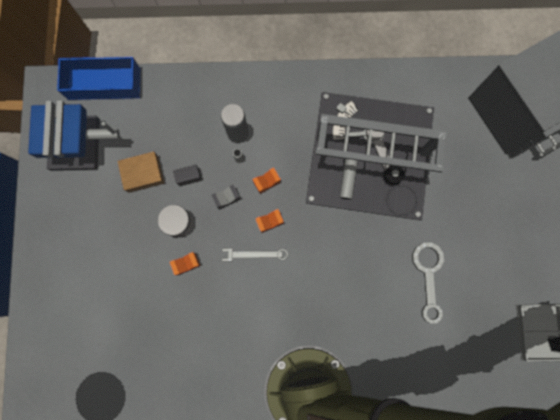

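The top view shows the rig at about (370,155), with the pin at (348,178) lying across the path of the roller at (394,175). There are two grey blocks, (226,197) and (187,175). The one at (226,197) looks grooved, and the orange blocks at (267,180), (270,220) and (185,264) are decoys. I'll confirm this with one enlarged crop.

```bash
python3 - <<'E'
import cv2
im=cv2.imread('pics/top0.png')
cv2.imwrite('pics/c1.png',cv2.resize(im[85:225,170:450],None,fx=2.857,fy=2.857,interpolation=cv2.INTER_CUBIC))
E
```

```text
(no output)
```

View pics/c1.png

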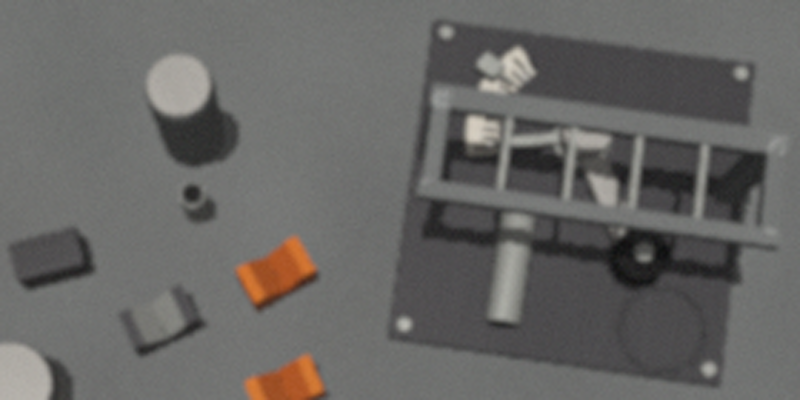

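The crop confirms it. The block at (162,318) in the crop is grey with a groove, so it's the V-block, and the dark one at (45,255) is plain. Next I'll work out world positions.

```bash
python3 - <<'E'
from h import *
c=cam("top"); f=lambda u,v,z: ray(c,170+u/2.857,85+v/2.857,z)[:2]
b=np.array([f(*p,10) for p in((446,32),(741,73),(404,324),(709,369))]); m=b.mean(0); print(b)
yv=(b[0]-b[1])+(b[2]-b[3]); xv=(b[0]-b[2])+(b[1]-b[3])
print(np.degrees(np.arctan2(xv[1],xv[0])),np.degrees(np.arctan2(-yv[0],yv[1])))
a=np.arctan2(xv[1],xv[0])/2+np.arctan2(-yv[0],yv[1])/2; Rz=np.array([[np.cos(a),-np.sin(a)],[np.sin(a),np.cos(a)]]); o=m+Rz@[62.5,0]
print("rig",o,np.degrees(a))
rig=lambda p: Rz.T@(np.array(p)-o)
print("pin near",f(505,318,28),rig(f(505,318,28)),"far side pt",rig(f(515,225,46)), "roller",rig(f(640,258,64)),"rider",rig(f(489,66,28)))
print("vb",f(162,318,48))
im=cv2.imread('pics/top0.png');g=im[175:215,205:245];print("vb mean",g[22,21])
E
```

```text
[[ 851.07380266  -76.48753325]
 [ 798.86057935 -382.95013941]
 [ 539.90972266  -23.2358545 ]
 [ 487.37449972 -329.93178161]]
-9.685559773906446 -9.694492419282557
rig [ 730.91295012 -213.67118896] -9.6900260965945
pin near [ 540.8291062 -124.0212731] [-202.46155228   56.37636898] far side pt [-110.28922588   60.27010907] roller [-130.00837739  -64.34572547] rider [ 58.20128146 106.83937513]
vb [544.41095664 219.48123987]
vb mean [120 126 124]
```

```bash
cat >> h.py <<'E'
O=np.array([730.9,-213.7,0]);A=-9.69;RZ=R.from_euler('z',A,degrees=True)
def r2w(p): return O+RZ.apply(p)
def w2r(p): return RZ.inv().apply(np.array(p)-O)
def pose(yaw,lean=0):  # tool down, tool x horizontally along yaw, leaning back by lean (tip ahead)
    return R.from_euler('z',yaw,degrees=True)*R.from_euler('y',-lean,degrees=True)*R.from_euler('x',180,degrees=True)
def go(p,Rt):
    s=manip.observe(); R0=R.from_euler('xyz',s["orientation"],degrees=True)
    t=R0.inv().apply(np.array(p)-s["tcp_pos"])/1000; w=(R0.inv()*Rt).as_rotvec(degrees=True)
    print("t",s["clock"],"tcp",s["tcp_pos"].round(1),"rig",w2r(s["tcp_pos"]).round(1),"| trans",t.round(4),"rot",w.round(2),"rows",max(np.linalg.norm(t)/.05,np.linalg.norm(w)/8.59).round(1))
E
python3 - <<'E'
from h import *
go([555,-125,320],pose(A))
E
```

```text
t 0.1 tcp [ 161.6 -603.3  230.5] rig [-495.6 -479.9  230.5] | trans [ 0.5038 -0.3603 -0.0889] rot [-9.000e-02  2.000e-02  2.469e+01] rows 12.5
```

Request:
move_arm:
  delta_rot:
    - [0, 0, 4]
    - [0, 0, 8]
    - [0, 0, 12]
    - [0, 0, 16]
    - [0, 0, 20]
    - [0, 0, 24.7]
    - [0, 0, 24.7]
    - [0, 0, 24.7]
  translation:
    - [0.038, -0.027, -0.007]
    - [0.076, -0.054, -0.014]
    - [0.114, -0.081, -0.021]
    - [0.152, -0.108, -0.028]
    - [0.19, -0.135, -0.035]
    - [0.228, -0.162, -0.042]
    - [0.266, -0.189, -0.049]
    - [0.304, -0.217, -0.056]
  jaw: [0.8, 0.8, 0.8, 0.8, 0.8, 0.8, 0.8, 0.8]

```text
clock: 0.9
tcp_pos: [400.0, -313.7, 287.4]
orientation: [-180.0, 0.0, -9.7]
contact_force: [0.0, -1.0, -0.3]
grip_width: 68.5
finger_force: 0.0
```

```bash
python3 - <<'E'
from h import *
go([555,-125,320],pose(A))
E
```

```text
t 0.9 tcp [ 400.  -313.7  287.4] rig [-309.4 -154.3  287.4] | trans [ 0.1209 -0.2122 -0.0326] rot [-0.    0.02 -0.03] rows 4.9
```

Request:
move_arm:
  delta_rot:
    - [0, 0, 0]
    - [0, 0, 0]
    - [0, 0, 0]
    - [0, 0, 0]
    - [0, 0, 0]
    - [0, 0, 0]
    - [0, 0, 0]
  translation:
    - [0.024, -0.042, -0.006]
    - [0.048, -0.085, -0.013]
    - [0.072, -0.127, -0.02]
    - [0.097, -0.17, -0.026]
    - [0.121, -0.212, -0.033]
    - [0.121, -0.212, -0.033]
    - [0.121, -0.212, -0.033]
  jaw: [0.8, 0.8, 0.8, 0.8, 0.8, 0.8, 0.8]

```text
clock: 1.6
tcp_pos: [554.5, -125.6, 319.7]
orientation: [-180.0, 0.1, -9.5]
contact_force: [0.2, -1.6, -0.6]
grip_width: 68.5
finger_force: 0.0
```

```bash
python3 - <<'E'
from h import *
go([555,-125,320],pose(A))
c,im=snap("wrist","w1.png"); print(-c[1].T@c[2],c[0][0,0])
for n,p in dict(roller=(-123,-67,64),near=(-208,58,28),far=(-90,58,28),hub=(0,0,50),gL=(-132,165,194),gR=(-132,-165,194),ptip=(95*np.cos(1.8),95*np.sin(1.8),26)).items(): print(n,proj(c,r2w(p)).round())
E
```

```text
t 1.6 tcp [ 554.5 -125.6  319.7] rig [-188.7   57.1  319.7] | trans [ 0.0004 -0.0007 -0.0003] rot [-0.01  0.06  0.16] rows 0.0
[ 625.36502777 -137.83233479  461.32477083] 363.19680575772105
roller [402. 112.]
near [284. 183.]
far [284.  80.]
hub [342. -17.]
gL [134. 127.]
gR [594. 128.]
ptip [252.  13.]
```

View pics/w1.png

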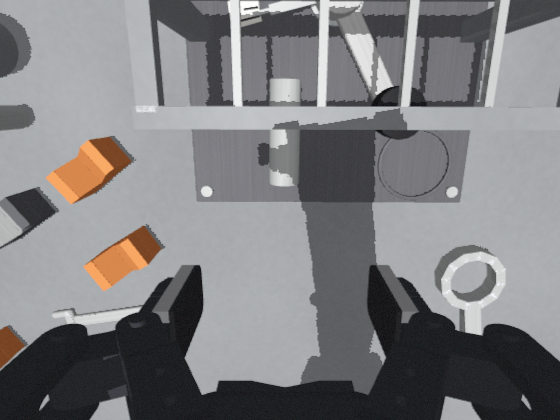

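The wrist view shows the pin in columns 270–299 and rows 79–186, beneath the guard's front bar at rows 107–128. The roller is at (399,110), which matches the rig estimate.

```bash
python3 - <<'E'
from h import *
c=cam("wrist")
n=ray(c,285,186,46);f=ray(c,285,79.5,46);print("near",w2r(n),"far",w2r(f),np.linalg.norm(n-f))
for u,v in((207,192),(452,192)): print("bolt",w2r(ray(c,u,v,10)))
im=cv2.imread('pics/w1.png').astype(int)
for r in(90,140,155,170,180): print(r,im[r,262:308].mean(1).round().astype(int))
d=f-n; yaw=np.degrees(np.arctan2(d[1],d[0]));print(yaw)
m=(n+f)/2; e=d/np.linalg.norm(d)
E
```

```text
near [-207.92998294   54.72995718   46.        ] far [-90.80911684  54.67271484  46.        ] 117.12088008537862
bolt [-223.5267998   154.11579573   10.        ]
bolt [-223.76981141 -158.25642527   10.        ]
90 [127 129 127 127 128  94  70 113 150 166 175 182 187 195 200 202 207 207
 209 210 212 217 217 216 217 219 218 216 210 207 204 201 196 191 181 173
 165 150 109  74 112 126 127 127 128 129]
140 [126 127 129 128 125 126 124 135 161 176 183 191 197 203 206 211 214 216
 219 222 222 226 224 219 219 175 130 126 124 125 124 123 121 121 115 112
 108  90  71  63  61  67  64  63  67  66]
155 [ 67  64  65  67  65  66  68  94 111 115 118 119 121 123 124 129 129 126
 126 128 128 130 127 128 130 131 129 126 124 124 123 123 119 120 114 109
 105  80  62  65  62  62  66  67  65  66]
170 [126 125 128 129 126 126 128 138 166 179 147 119 121 123 125 200 171 128
 127 129 129 127 127 128 130 130 129 124 123 122 124 121 119 116 113 106
  94  73  63  66  64  63  63  64  63  64]
180 [126 126 126 127 127 128 129 141 167 180 187 193 201 204 210 218 219 222
 227 226 224 222 216 213 214 212 206 201 197 194 154 122 116 113 111 108
  88  71  63  66  61  61  65  64  62  63]
-9.718003070234538
```

```bash
python3 - <<'E'
from h import *
go(r2w([-188.6,54.8,80]),pose(A,15)); go(r2w([-188.6,54.8,14]),pose(A,15))
E
```

```text
t 1.65 tcp [ 553.7 -127.3  319.7] rig [-189.2   55.4  319.7] | trans [0.0009 0.0004 0.2397] rot [ 0.04 15.08  0.  ] rows 4.8
t 1.65 tcp [ 553.7 -127.3  319.7] rig [-189.2   55.4  319.7] | trans [1.000e-03 3.000e-04 3.057e-01] rot [ 0.04 15.08  0.  ] rows 6.1
```

Request:
move_arm:
  delta_rot:
    - [0, 4, 0]
    - [0, 8, 0]
    - [0, 12, 0]
    - [0, 15.1, 0]
    - [0, 15.1, 0]
    - [0, 15.1, 0]
    - [0, 15.1, 0]
  translation:
    - [0.001, 0, 0.045]
    - [0.001, -0.001, 0.09]
    - [0.001, -0.001, 0.135]
    - [0.001, -0.001, 0.18]
    - [0.001, -0.001, 0.22]
    - [0.001, -0.001, 0.24]
    - [0.001, -0.001, 0.24]
  jaw: [0.8, 0.8, 0.8, 0.8, 0.8, 0.8, 0.8]

```text
clock: 2.35
tcp_pos: [552.2, -127.7, 77.4]
orientation: [179.9, -14.7, -9.8]
contact_force: [-0.2, 0.3, 0.3]
grip_width: 68.1
finger_force: 0.0
```

```bash
python3 - <<'E'
from h import *
go(r2w([-188,56.3,14]),pose(A,15))
c,im=snap("wrist","w2.png"); print(w2r(-c[1].T@c[2]))
E
```

```text
t 2.35 tcp [ 552.2 -127.7   77.4] rig [-190.6   54.7   77.4] | trans [-0.0136 -0.0017  0.0619] rot [ 0.1   0.26 -0.14] rows 1.3
[-157.46438763   54.49660382  232.57497122]
```

View pics/w2.png

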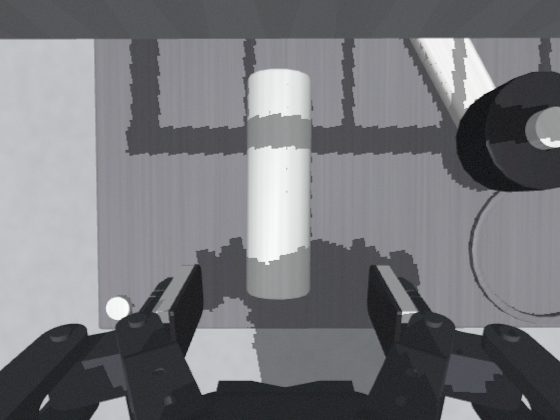

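The pin lies between the fingers, in columns 247–310, with its near end at row 298. The pads are symmetric about it, so I can descend.

Request:
move_arm:
  delta_rot:
    - [0, 0, 0]
    - [0, 0, 0]
    - [0, 0, 0]
    - [0, 0, 0]
    - [0, 0, 0]
    - [0, 0, 0]
    - [0, 0, 0]
    - [0, 0, 0]
  translation:
    - [-0.006, -0.001, 0.03]
    - [-0.012, -0.001, 0.055]
    - [-0.0135, -0.001, 0.062]
    - [-0.0135, -0.001, 0.062]
    - [-0.0135, -0.001, 0.062]
    - [-0.0135, -0.001, 0.062]
    - [-0.0135, -0.001, 0.062]
    - [-0.0135, -0.001, 0.062]
  jaw: [0.8, 0.8, 0.8, 0.55, 0.42, 0.35, 0.3, 0.3]
  squeeze: 60

```text
clock: 3.2
tcp_pos: [559.5, -126.4, 18.8]
orientation: [180.0, -15.3, -9.8]
contact_force: [-2.4, -0.6, 7.9]
grip_width: 34.2
finger_force: 59.4
```

```bash
python3 - <<'E'
from h import *
c=manip.observe();print(w2r(c["tcp_pos"]),c["orientation"],c["contact_force"],c["grip_width"],c["finger_force"])
E
```

```text
[-183.61161496   57.17727966   18.82361819] [179.95808085 -15.27761697  -9.76590642] [-2.38136522 -0.55767913  7.92292021] 34.151105631558 59.36786234378815
```

The grip sits about 6 mm too near the centre to clear the V-block, so I'll regrip slightly further back.

Request:
move_arm:
  delta_rot:
    - [0, 0, 0]
    - [0, 0, 0]
    - [0, 0, 0]
    - [0, 0, 0]
    - [0, 0, 0]
    - [0, 0, 0]
    - [0, 0, 0]
    - [0, 0, 0]
  translation:
    - [0, 0, 0]
    - [0, 0, 0]
    - [-0.0076, 0.0, 0.001]
    - [-0.0076, 0.0, 0.001]
    - [-0.0076, 0.0, 0.001]
    - [-0.0076, 0.0, 0.001]
    - [-0.0076, 0.0, 0.001]
    - [-0.0076, 0.0, 0.001]
  jaw: [0.6, 0.6, 0.6, 0.6, 0.45, 0.38, 0.3, 0.3]
  squeeze: 60

```text
clock: 4.0
tcp_pos: [551.8, -124.5, 14.4]
orientation: [180.0, -15.1, -9.7]
contact_force: [-2.1, 0.1, 6.0]
grip_width: 34.2
finger_force: 59.1
```

```bash
python3 - <<'E'
from h import *
c=manip.observe();print(w2r(c["tcp_pos"]),c["orientation"],c["contact_force"],c["grip_width"],c["finger_force"])
c,im=snap("wrist","w3.png")
E
```

```text
[-191.56019622   57.8303519    14.37286061] [179.98720695 -15.12317652  -9.70309653] [-2.07648316  0.12662975  5.98557858] 34.18468080719695 59.13302421569824
```

View pics/w3.png

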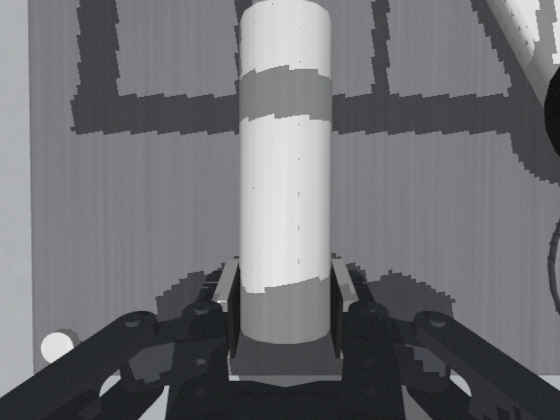

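The pin is held squarely between the pads, with its far end at row 3, its near end at row 340 and its axis at column 285. I'll compute the offset of its centre in the tool frame.

```bash
python3 - <<'E'
from h import *
c=cam("wrist")
n=w2r(ray(c,285,340,45));f=w2r(ray(c,285,2,45));print(n,f,np.linalg.norm(n-f))
t=manip.observe()["tcp_pos"]; print("centre minus tcp", (n+f)/2-w2r(t))
E
```

```text
[-206.40860845   57.53181785   45.        ] [-90.74876999  57.43070439  45.        ] 115.6598826548957
centre minus tcp [42.97754477 -0.38668324 30.63166038]
```

Request:
move_arm:
  delta_rot:
    - [0, 0, 0]
    - [0, 0, 0]
    - [0, 0, 0]
    - [0, 0, 0]
    - [0, 0, 0]
    - [0, 0, 0]
    - [0, 0, 0]
    - [0, 0, 0]
  translation:
    - [0.002, 0, -0.007]
    - [0.004, 0, -0.0145]
    - [-0.016, 0, -0.02]
    - [-0.045, 0, -0.027]
    - [-0.073, 0, -0.035]
    - [-0.073, 0, -0.05]
    - [-0.062, 0, -0.09]
    - [-0.047, 0, -0.132]
  jaw: [0.3, 0.3, 0.3, 0.3, 0.3, 0.3, 0.3, 0.3]
  squeeze: 80

```text
clock: 4.85
tcp_pos: [472.1, -112.9, 107.6]
orientation: [179.8, -15.0, -9.8]
contact_force: [1.7, -2.7, -2.6]
grip_width: 33.6
finger_force: 80.3
```

```bash
python3 - <<'E'
from h import *
go([480,110,150],pose(22,15))
s=manip.observe();print(s["contact_force"],s["grip_width"],s["qpos"].round())
E
```

```text
t 4.85 tcp [ 472.1 -112.9  107.6] rig [-272.    55.8  107.6] | trans [-0.0181 -0.2208 -0.0495] rot [ 8.41e+00  2.00e-02 -3.07e+01] rows 4.5
[ 1.71357525 -2.73824502 -2.62724998] 33.62290645216081 [  40.   24.  -40.  129.   47.   23. -138.]
```

Request:
move_arm:
  delta_rot:
    - [1.3, 0, -4.8]
    - [2.6, 0, -9.6]
    - [4, 0, -14.5]
    - [5.3, 0, -19.3]
    - [6.6, 0, -24.1]
    - [8.4, 0, -30.7]
    - [8.4, 0, -30.7]
    - [8.4, 0, -30.7]
  translation:
    - [-0.003, -0.02, -0.01]
    - [-0.006, -0.055, -0.02]
    - [-0.009, -0.095, -0.03]
    - [-0.012, -0.135, -0.04]
    - [-0.015, -0.175, -0.045]
    - [-0.018, -0.205, -0.05]
    - [-0.018, -0.22, -0.05]
    - [-0.018, -0.22, -0.05]
  jaw: [0.3, 0.3, 0.3, 0.3, 0.3, 0.3, 0.3, 0.3]

```text
clock: 5.65
tcp_pos: [482.1, 110.9, 151.2]
orientation: [179.9, -15.3, 22.1]
contact_force: [1.1, 0.4, -1.9]
grip_width: 33.6
finger_force: 80.4
```

```bash
python3 - <<'E'
from h import *
go([480,110,150],pose(22,15))
s=manip.observe();print(s["contact_force"],s["grip_width"],s["qpos"].round())
c,im=snap("wrist","w4.png"); np.save('cw4.npy',np.array([*c[0],*c[1],c[2]])); print(proj(c,[544.4,219.5,52]))
E
```

```text
t 5.65 tcp [482.1 110.9 151.2] rig [-299.9  278.1  151.2] | trans [-0.0025  0.      0.0006] rot [ 0.1  -0.29  0.12] rows 0.1
[ 1.11095895  0.36260723 -1.90922097] 33.62029753013885 [  28.   24.  -58.  125.   42.   33. -127.]
[172.80862097 109.07734497]
```

View pics/w4.png

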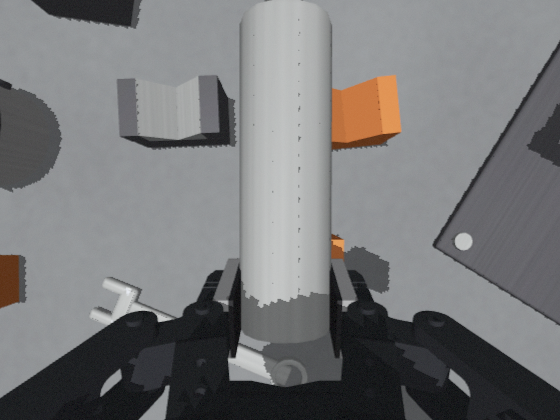

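The V-block is visible grooved and grey. Its top corners are at about (118,79), (120,137), (217,75) and (229,132), and the pin is still held centred.

```bash
cat > vb.py <<'E'
from h import *
a=np.load('cw4.npy'); c=(a[:3],a[3:6],a[6])
P=np.array([ray(c,u,v,52)[:2] for u,v in((118,79),(120,137),(217,75),(229,132))]); m=P.mean(0)
print(P.round(1),m, [np.linalg.norm(P[i]-P[j]).round(1) for i,j in((0,1),(2,3),(0,2),(1,3))])
g=P[0]-P[1]+P[2]-P[3]; w=P[0]-P[2]+P[1]-P[3]
print("yaw",np.degrees(np.arctan2(g[1],g[0])),np.degrees(np.arctan2(-w[0],w[1])))
E
python3 vb.py; python3 - <<'E'
import cv2
im=cv2.imread('pics/w4.png')
cv2.imwrite('pics/c4.png',cv2.resize(im[60:155,105:245],None,fx=5,fy=5,interpolation=cv2.INTER_CUBIC))
E
```

```text
[[549.4 262.6]
 [512.5 246.4]
 [577.9 199.8]
 [544.3 177.2]] [546.05315401 221.5007824 ] [np.float64(40.3), np.float64(40.4), np.float64(69.0), np.float64(76.2)]
yaw 28.727629703032004 24.56369338822007
```

View pics/c4.png

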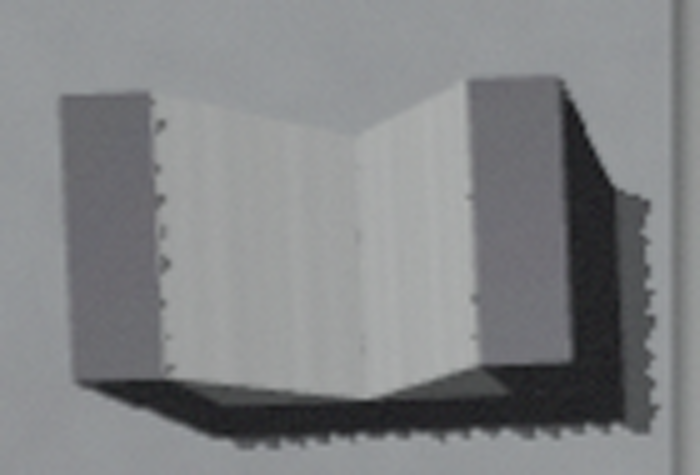

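The crop sharpens the corners to (117.2,79), (120,136.2), (217,75.2) and (219.4,132.2).

```bash
sed -i 's/((118,79),(120,137),(217,75),(229,132))/((117.2,79),(120,136.2),(217,75.2),(219.4,132.2))/' vb.py; python3 vb.py
```

```text
[[549.2 263.1]
 [513.  246.6]
 [577.8 199.7]
 [541.7 183.4]] [545.43571117 223.20793048] [np.float64(39.7), np.float64(39.6), np.float64(69.5), np.float64(69.4)]
yaw 24.363934499847314 24.329778609082762
```

```bash
python3 - <<'E'
from h import *
go([506.1,205.9,90],pose(24.35,15)); go([506.1,205.9,42],pose(24.35,15))
E
```

```text
t 5.7 tcp [481.7 109.1 150.8] rig [-300.   276.2  150.8] | trans [ 0.0409 -0.0809  0.0738] rot [ 0.81 -0.2  -2.23] rows 2.3
t 5.7 tcp [481.7 109.1 150.8] rig [-300.   276.2  150.8] | trans [ 0.0283 -0.081   0.1201] rot [ 0.81 -0.2  -2.23] rows 3.0
```

Request:
move_arm:
  delta_rot:
    - [0.4, 0, -1.1]
    - [0.8, -0.2, -2.2]
    - [0.8, -0.2, -2.2]
    - [0.8, -0.2, -2.2]
    - [0.8, -0.2, -2.2]
    - [0.8, -0.2, -2.2]
  translation:
    - [0.02, -0.025, 0.01]
    - [0.035, -0.055, 0.03]
    - [0.041, -0.081, 0.055]
    - [0.041, -0.081, 0.074]
    - [0.041, -0.081, 0.074]
    - [0.041, -0.081, 0.074]
  jaw: [0.3, 0.3, 0.3, 0.3, 0.3, 0.3]

```text
clock: 6.3
tcp_pos: [506.4, 203.7, 89.6]
orientation: [179.9, -14.9, 24.2]
contact_force: [-0.1, -0.0, -1.6]
grip_width: 33.7
finger_force: 80.4
```

```bash
python3 - <<'E'
from h import *
c,im=snap("wrist","w5.png")
go([506.1,205.9,42],pose(24.35,15))
g=lambda p:proj(c,np.array([545.4,223.2,0])+R.from_euler('z',24.35,degrees=True).apply(p)).round(1)
print([g(p) for p in((20,35,52),(-20,35,52),(20,-35,52),(-20,-35,52),(60,0,73),(-60,0,73))]); print(manip.observe()["grip_width"])
h=cv2.resize(im,None,fx=1.4,fy=1.4,interpolation=cv2.INTER_CUBIC); cv2.imwrite('pics/c5.png',h)
E
```

```text
t 6.35 tcp [506.8 203.8  90.3] rig [-291.2  373.8   90.3] | trans [-0.0123 -0.0023  0.0467] rot [ 0.14  0.   -0.2 ] rows 1.0
[array([213.7, 144.3]), array([214.4, 219.8]), array([346.1, 143.8]), array([346.1, 219.3]), array([279.1,  51.1]), array([280.2, 305.5])]
33.534042977420725
```

View pics/c5.png

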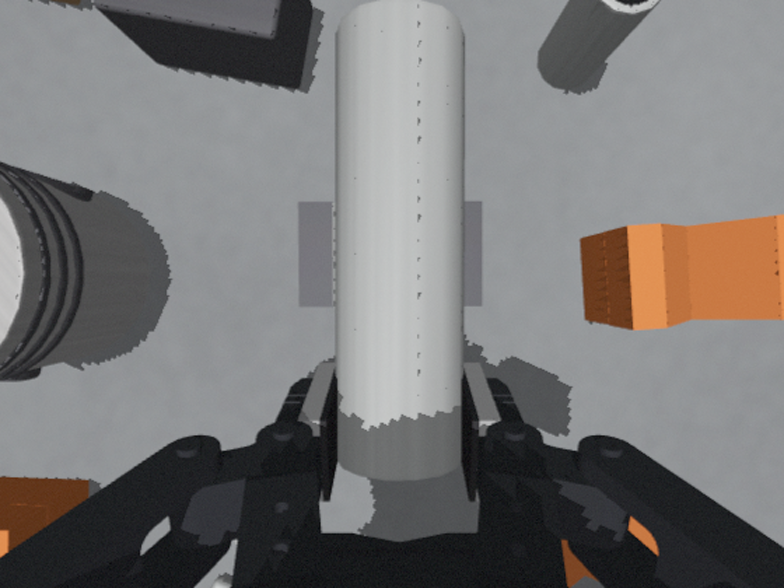

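The block's edges in the image (columns 214–344, rows 144–219) match my prediction, so I'll lower the pin.

Request:
move_arm:
  delta_rot:
    - [0.1, 0, -0.2]
    - [0.1, 0, -0.2]
    - [0.1, 0, -0.2]
    - [0.1, 0, -0.2]
    - [0.1, 0, -0.2]
    - [0.1, 0, -0.2]
  translation:
    - [-0.003, -0.002, 0.01]
    - [-0.007, -0.002, 0.025]
    - [-0.01, -0.002, 0.036]
    - [-0.0105, -0.002, 0.039]
    - [-0.0113, -0.002, 0.0425]
    - [-0.0113, -0.002, 0.0425]
  jaw: [0.3, 0.3, 0.3, 0.3, 0.3, 0.3]

```text
clock: 6.95
tcp_pos: [506.5, 206.7, 46.5]
orientation: [180.0, -15.1, 24.4]
contact_force: [-0.3, -0.3, -2.4]
grip_width: 34.0
finger_force: 80.5
```

```bash
python3 - <<'E'
from h import *
go([506.1,205.9,42],pose(24.35,15))
E
```

```text
t 6.95 tcp [506.5 206.7  46.5] rig [-291.9  376.6   46.5] | trans [-0.0019  0.0005  0.0042] rot [ 0.   -0.09  0.04] rows 0.1
```

Request:
move_arm:
  delta_rot:
    - [0, 0, 0]
    - [0, 0, 0]
    - [0, 0, 0]
    - [0, 0, 0]
    - [0, 0, 0]
  translation:
    - [-0.0005, 0.0005, 0.0012]
    - [-0.001, 0.0005, 0.0024]
    - [-0.0013, 0.0005, 0.0034]
    - [-0.0016, 0.0005, 0.0042]
    - [-0.0016, 0.0005, 0.0042]
  jaw: [0.3, 0.3, 0.3, 0.3, 0.3]

```text
clock: 7.45
tcp_pos: [506.1, 207.0, 41.9]
orientation: [-180.0, -15.1, 24.5]
contact_force: [-0.8, 1.0, -0.2]
grip_width: 33.7
finger_force: 80.6
```

```bash
python3 - <<'E'
from h import *
go([506.1,205.9,41],pose(24.35,15)); print(manip.observe()["contact_force"],manip.observe()["wrist_torque"])
E
```

```text
t 7.45 tcp [506.1 207.   41.9] rig [-292.4  376.9   41.9] | trans [-0.0007  0.001   0.0007] rot [-0.05 -0.11  0.12] rows 0.0
[-0.76002387  1.03618879 -0.19042866] [0.03177785 0.33523476 0.14096964]
```

The wrist force shows the groove starting to carry the pin's weight. I'll go down 1 mm more, then open gradually.

Request:
move_arm:
  delta_rot:
    - [0, 0, 0]
    - [0, 0, 0]
    - [0, 0, 0]
    - [0, 0, 0]
    - [0, 0, 0]
    - [0, 0, 0]
    - [0, 0, 0]
    - [0, 0, 0]
  translation:
    - [-0.0002, 0.0006, 0.0005]
    - [-0.0003, 0.0008, 0.0012]
    - [-0.0003, 0.0008, 0.0012]
    - [-0.0003, 0.0008, 0.0012]
    - [-0.0003, 0.0008, 0.0012]
    - [-0.0003, 0.0008, 0.0012]
    - [-0.0003, 0.0008, 0.0012]
    - [-0.0003, 0.0008, 0.0012]
  jaw: [0.3, 0.3, 0.3, 0.38, 0.42, 0.46, 0.52, 0.6]
  squeeze: 30

```text
clock: 8.25
tcp_pos: [506.5, 205.1, 40.2]
orientation: [180.0, -15.0, 24.4]
contact_force: [-0.5, 0.6, 0.8]
grip_width: 51.4
finger_force: 0.0
```

```bash
python3 - <<'E'
from h import *
s=manip.observe(); print(s["contact_force"],s["grip_width"],s["tcp_pos"])
c,im=snap("wrist","w6.png")
g=lambda p:proj(c,np.array([545.4,223.2,0])+R.from_euler('z',24.35,degrees=True).apply(p)).round(1)
print([g(p) for p in((60,0,73.5),(-60,0,73.5),(20,35,52),(-20,35,52),(20,-35,52))])
for col in (270,285): print([int(x) for x in im[0:45,col].mean(1)],[int(x) for x in im[280:345,col].mean(1)])
E
```

```text
[-0.49743966  0.64408756  0.75641154] 51.35058085907978 [506.4767467  205.08441816  40.1585993 ]
[array([282. ,  -9.8]), array([282. , 348.9]), array([193.3, 125.3]), array([193.9, 226.9]), array([371.4, 125.3])]
[180, 182, 183, 182, 182, 184, 181, 183, 183, 183, 181, 183, 182, 183, 183, 183, 182, 183, 184, 183, 184, 185, 184, 184, 184, 184, 183, 183, 184, 183, 184, 184, 184, 184, 184, 184, 184, 185, 184, 186, 184, 185, 185, 184, 186] [195, 196, 196, 196, 195, 196, 194, 196, 195, 196, 196, 195, 195, 195, 195, 196, 195, 197, 196, 196, 196, 194, 196, 197, 197, 185, 111, 109, 109, 109, 108, 110, 111, 112, 111, 110, 109, 112, 109, 109, 111, 109, 110, 110, 108, 110, 111, 110, 111, 110, 110, 109, 111, 110, 111, 110, 110, 109, 110, 110, 110, 109, 109, 104, 91]
[181, 182, 182, 183, 183, 183, 183, 183, 184, 183, 183, 182, 182, 182, 184, 182, 183, 183, 184, 184, 185, 183, 184, 183, 183, 185, 184, 185, 185, 183, 183, 184, 185, 184, 184, 185, 186, 185, 185, 186, 185, 186, 185, 184, 185] [186, 187, 188, 187, 188, 187, 187, 187, 188, 187, 188, 188, 187, 187, 186, 187, 189, 186, 188, 180, 140, 108, 108, 106, 107, 109, 107, 106, 108, 109, 109, 109, 108, 106, 107, 107, 106, 108, 108, 107, 107, 107, 107, 107, 108, 107, 106, 108, 107, 105, 105, 106, 108, 108, 107, 107, 106, 108, 106, 106, 107, 106, 104, 100, 87]
```

Request:
move_arm:
  delta_rot:
    - [0, 0, 0]
    - [0, 0, 0]
    - [0, 0, 0]
    - [0, 0, 0]
    - [0, 0, 0]
    - [0, 0, 0]
    - [0, 0, 0]
  translation:
    - [0, 0, -0.01]
    - [0, 0, -0.03]
    - [0, 0, -0.06]
    - [0, 0, -0.1]
    - [0, 0, -0.13]
    - [0, 0, -0.13]
    - [0, 0, -0.13]
  jaw: [0.65, 0.65, 0.65, 0.65, 0.65, 0.65, 0.65]

```text
clock: 9.0
tcp_pos: [476.0, 191.0, 166.2]
orientation: [179.9, -15.1, 24.4]
contact_force: [0.7, 0.2, 0.1]
grip_width: 55.3
finger_force: 0.0
```

```bash
python3 - <<'E'
from h import *
c,im=snap("wrist","w6.png")
Rg=R.from_euler('z',24.35,degrees=True); V=np.array([545.4,223.2,0])
g=lambda p:proj(c,V+Rg.apply(p)).round(1)
print([g(p) for p in((60,0,73.5),(-60,0,73.5),(20,35,52),(-20,35,52),(20,-35,52),(-20,-35,52))])
cv2.imwrite('pics/c6.png',cv2.resize(im[20:300,150:420],None,fx=2,fy=2))
E
```

```text
[array([282.5,  49.7]), array([282.6, 226.7]), array([235.3, 116.7]), array([235.5, 171. ]), array([330. , 116.7]), array([330. , 170.9])]
```

View pics/c6.png

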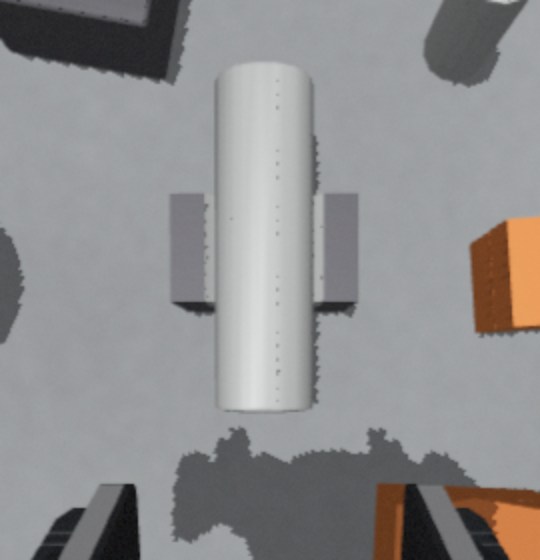

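The pin spans crop rows 62–410 and the block 193–304, so it's seated and centred to within 1 mm. Next I'll go above the scale and measure the rider.

```bash
python3 - <<'E'
from h import *
go(r2w([-20,85,260]),pose(A,0)); print(manip.observe()["qpos"].round())
E
```

```text
t 9.05 tcp [475.7 190.9 165.5] rig [-319.7  355.9  165.5] | trans [ 0.1177  0.3923 -0.066 ] rot [ -4.43 -14.6   33.87] rows 8.3
[  17.   24.  -57.  121.   41.   36. -132.]
```

Request:
move_arm:
  delta_rot:
    - [-0.5, -1.6, 3.8]
    - [-1, -3.2, 7.5]
    - [-1.5, -4.9, 11.3]
    - [-2, -6.5, 15]
    - [-2.4, -8.1, 18.8]
    - [-2.9, -9.7, 22.6]
    - [-3.4, -11.3, 26.3]
    - [-3.9, -13, 30]
  translation:
    - [0.008, 0.03, -0.02]
    - [0.02, 0.07, -0.04]
    - [0.035, 0.115, -0.05]
    - [0.05, 0.16, -0.06]
    - [0.065, 0.205, -0.066]
    - [0.08, 0.25, -0.066]
    - [0.09, 0.295, -0.066]
    - [0.104, 0.34, -0.066]
  jaw: [0.3, 0, 0, 0, 0, 0, 0, 0]

```text
clock: 9.85
tcp_pos: [692.6, -85.5, 254.6]
orientation: [-179.6, -1.4, -5.9]
contact_force: [0.8, 0.0, -0.7]
grip_width: 0.1
finger_force: 0.0
```

```bash
python3 - <<'E'
from h import *
go(r2w([-20,85,260]),pose(A,0)); print(manip.observe()["qpos"].round())
E
```

```text
t 9.85 tcp [692.6 -85.5 254.6] rig [-59.3 119.9 254.6] | trans [ 0.0371  0.0374 -0.0048] rot [-0.42 -1.38  3.75] rows 1.1
[  29.   40.  -49.   72.   30.   79. -114.]
```

Request:
move_arm:
  delta_rot:
    - [-0.4, -1.4, 3.7]
    - [-0.4, -1.4, 3.7]
    - [-0.4, -1.4, 3.7]
    - [-0.4, -1.4, 3.7]
    - [-0.4, -1.4, 3.7]
  translation:
    - [0.025, 0.025, -0.003]
    - [0.037, 0.037, -0.005]
    - [0.037, 0.037, -0.005]
    - [0.037, 0.037, -0.005]
    - [0.037, 0.037, -0.005]
  jaw: [0, 0, 0, 0, 0]

```text
clock: 10.35
tcp_pos: [724.3, -122.1, 261.8]
orientation: [-179.8, -0.1, -9.3]
contact_force: [-0.1, -0.3, 0.2]
grip_width: 0.1
finger_force: 0.0
```

```bash
cat > rid.py <<'E'
from h import *
c,im=snap("wrist","w7.png"); np.save('cw7.npy',np.array([*c[0],*c[1],c[2]]))
print("cam",w2r(-c[1].T@c[2]))
# polar rectification about hinge at z=25: rows = radius, cols = q
def polar(z,rs,qs):
    G=np.array([[proj(c,r2w([r*np.cos(1.8-q),r*np.sin(1.8-q),z])) for q in qs] for r in rs],np.float32)
    return cv2.cvtColor(cv2.remap(im,G[:,:,0],G[:,:,1],cv2.INTER_LINEAR),cv2.COLOR_BGR2GRAY)
rs=np.arange(60,150,4);qs=np.arange(-0.15,1.1,0.025)
P=polar(25,rs,qs)
print("q  ",' '.join(f"{int(round(q*100)):3d}" for q in qs))
for r,row in zip(rs,P): print(r,' '.join(f"{v:3d}" for v in row))
E
python3 rid.py
```

```text
cam [ 49.56858792  88.99906792 403.69973694]
q   -15 -12 -10  -8  -5  -3   0   2   5   7  10  12  15  17  20  22  25  27  30  32  35  37  40  42  45  47  50  52  55  57  60  62  65  67  70  72  75  77  80  82  85  87  90  92  95  97 100 102 105 107
60  77  78 134 148 148 149 150 149 145 102  78  77  76  77  77  77  76  78  74  77  79  77  77  80  78  77  77  79  77  77  78  75  77  76  76  79  79  78  76  76  76  76  76  74  76  76  75  74  76 101
64  77  77 120 146 150 148 150 150 144  95  76  78  75  76  77  78  76  76  77  77  76  76  76  76  73  76  77  77  77  76  78  78  77  76  77  79  77  77  76  76  78  78  79  76 118 143 141 140 139 140
68  76  76 107 145 149 149 150 149 138  87  79  77  79  77  76  77  78  76  77  75  77  77  79  79  76  79  79  79  77  78  76  76  76  78  78  77  77  77  98  91 134 143 143 143 144 142 142 143 141 140
72  77  77  91 144 151 149 149 150 129  81  76  77  74  77  75  75  77  80  79  76  75  76  75  75  76  77  78  76  76  78  77  78  78  77  77  78  92 143 143 144 144 144 145 144 142 143 142 141 141 143
76  76  76  77 132 140 147 147 140 115 
[... 3130 characters left out ...]
 147 147 147 150 147 150 150 149 150 147 149 151 151 150 150 150 152 152 146 146 147 148
140  96  78  75  77  74  75  77  78  78  77  83 145 148 147 149 149 149 150 150 149 148 148 149 149 149 144 145 147 150 148 148 149 147 151 147 149 151 150 150 149 151 152 153 149 149 150 153 147 147 138
144  76  77  77  77  76  77  78  80  80  79  78 144 144 144 143 145 146 146 146 148 147 148 151 151 152 152 151 151 150 145 147 152 151 150 149 152 150 150 153 150 150 151 150 155 152 151 151 154 134 190
148  79  77  78  78  81  83  82  83  90  89  77 140 144 145 144 144 144 144 145 143 146 146 148 149 148 148 150 152 153 151 153 151 146 151 152 150 148 152 148 151 152 151 149 151 153 152 151 131 192 191
```

```bash
cat > fine.py <<'E'
from h import *
a=np.load('cw7.npy'); c=(a[:3],a[3:6],a[6]); im=cv2.imread('pics/w7.png')
def row(z,r,qs):
    G=np.array([[proj(c,r2w([r*np.cos(1.8-q),r*np.sin(1.8-q),z])) for q in qs]],np.float32)
    return cv2.cvtColor(cv2.remap(im,G[:,:,0],G[:,:,1],cv2.INTER_LINEAR),cv2.COLOR_BGR2GRAY)[0]
qs=np.arange(-.12,.1,.01)
print((qs*1000).round().astype(int))
for r in(40,50,60,70,80,84,88,92,96): print(r,row(26,r,qs))
qs=np.arange(.64,.88,.008)
print((qs*1000).round().astype(int))
for r in range(90,138,2): print(r,row(25,r,qs))
E
python3 fine.py
```

```text
[-120 -110 -100  -90  -80  -70  -60  -50  -40  -30  -20  -10    0   10
   20   30   40   50   60   70   80   90]
40 [145 146 147 148 147 147 148 149 149 149 149 149 149 149 149 150 150 150
 150 148 147 139]
50 [127 137 144 147 149 149 149 148 148 148 148 149 149 150 149 149 150 150
 146 143 126 107]
60 [ 81 106 130 140 146 148 149 148 148 148 149 149 150 150 149 150 151 147
 140 120  99  87]
70 [ 76  77  85 119 138 147 149 149 149 149 149 149 150 150 148 149 150 142
 119  92  83  78]
80 [ 80  78  76  77  76  76  77  89 120 144 149 149 144 131 100  85  79  77
  80  79  78  78]
84 [ 75  76  78  78  78  78  77  80 113 143 149 149 144 128 101  81  77  77
  77  77  76  75]
88 [ 76  78  76  76  76  76  76  81 117 144 149 149 146 130 128 154 171 172
 166 164 166 165]
92 [ 78  76  76  78  77  76  76  77 122 150 151 149 150 117  97 129 168 175
 176 175 175 173]
96 [ 76  77  78  78  78  79  77  77 129 165 170 169 158  99  60 137 170 175
 175 175 176 171]
[640 648 656 664 672 680 688 696 704 712 720 728 736 744 752 760 768 776
 784 792 800 808 816 824 832 840 848 856 864 872]
90 [255 255 255 23
[... 2324 characters left out ...]
255 255 255 255
 255 255 255 251 221 161 148 149 150 152 152 152]
128 [148 147 143 147 220 252 255 255 255 255 255 255 255 255 255 255 255 255
 255 255 255 249 212 150 146 150 149 148 150 150]
130 [148 149 149 152 215 252 255 255 255 255 255 255 255 255 255 255 255 255
 255 255 255 248 201 148 144 149 148 148 149 150]
132 [149 151 150 147 205 251 255 255 255 255 255 255 255 255 255 255 255 255
 255 255 255 244 199 152 149 152 151 149 148 147]
134 [148 149 148 149 178 216 225 220 217 217 208 215 207 212 207 212 203 211
 209 217 214 201 176 155 152 153 151 151 150 150]
136 [148 147 147 148 150 147 150 151 149 150 147 149 149 149 150 148 148 147
 147 150 149 151 152 151 152 151 151 152 151 150]
```

The rider block spans q ≈ 0.665–0.82 in my frame, centre 0.743. Pointer and ticks read about −0.014 off, so the rider is at about 0.757 rad. Next, the approach to the roller.

```bash
python3 - <<'E'
from h import *
go(r2w([-210,-125,280]),pose(A,35)); go(r2w([-210,-125,80]),pose(A,35))
E
```

```text
t 10.4 tcp [ 724.4 -122.3  262.3] rig [-21.8  89.  262.3] | trans [-0.1895  0.2127 -0.0187] rot [-0.26 34.84  0.32] rows 5.7
t 10.4 tcp [ 724.4 -122.3  262.3] rig [-21.8  89.  262.3] | trans [-0.1901  0.2132  0.1813] rot [-0.26 34.84  0.32] rows 6.8
```

Request:
move_arm:
  delta_rot:
    - [0, 3, 0]
    - [0, 8, 0]
    - [0, 14, 0]
    - [0, 20, 0]
    - [0, 27, 0]
    - [0, 34.8, 0.3]
    - [0, 34.8, 0.3]
    - [0, 34.8, 0.3]
  translation:
    - [-0.02, 0.022, -0.01]
    - [-0.05, 0.055, -0.019]
    - [-0.083, 0.092, -0.019]
    - [-0.115, 0.13, -0.019]
    - [-0.15, 0.17, -0.019]
    - [-0.18, 0.2, -0.01]
    - [-0.19, 0.213, 0.03]
    - [-0.19, 0.213, 0.07]
  jaw: [0, 0, 0, 0, 0, 0, 0, 0]

```text
clock: 11.2
tcp_pos: [497.0, -306.3, 213.1]
orientation: [179.6, -34.5, -10.3]
contact_force: [-0.2, -1.7, 0.1]
grip_width: 0.1
finger_force: 0.0
```

```bash
python3 - <<'E'
from h import *
go(r2w([-210,-125,60]),pose(A,35)); go(r2w([-126,-125,42]),pose(A,35)); print(manip.observe()["qpos"].round())
E
```

```text
t 11.2 tcp [ 497.  -306.3  213.1] rig [-214.9 -130.6  213.1] | trans [-0.0827 -0.0066  0.1289] rot [ 0.76  0.5  -0.51] rows 3.1
t 11.2 tcp [ 497.  -306.3  213.1] rig [-214.9 -130.6  213.1] | trans [-0.0237 -0.008   0.1913] rot [ 0.76  0.5  -0.51] rows 3.9
[  81.   23.  -58.  124.   40.   13. -106.]
```

```bash
python3 - <<'E'
from h import *
go(r2w([-200,-125,60]),pose(A,30)); go(r2w([-127,-125,42]),pose(A,30))
E
```

```text
t 11.2 tcp [ 497.  -306.3  213.1] rig [-214.9 -130.6  213.1] | trans [-0.0744 -0.0067  0.1345] rot [ 0.74 -4.5  -0.55] rows 3.1
t 11.2 tcp [ 497.  -306.3  213.1] rig [-214.9 -130.6  213.1] | trans [-0.0245 -0.0079  0.1907] rot [ 0.74 -4.5  -0.55] rows 3.8
```

Request:
move_arm:
  delta_rot:
    - [0.3, -2, -0.2]
    - [0.7, -4.5, -0.5]
    - [0.7, -4.5, -0.5]
    - [0.7, -4.5, -0.5]
    - [0.7, -4.5, -0.5]
    - [0.7, -4.5, -0.5]
    - [0.7, -4.5, -0.5]
    - [0.7, -4.5, -0.5]
  translation:
    - [-0.019, -0.003, 0.034]
    - [-0.04, -0.006, 0.07]
    - [-0.06, -0.006, 0.105]
    - [-0.074, -0.007, 0.134]
    - [-0.06, -0.007, 0.15]
    - [-0.042, -0.007, 0.17]
    - [-0.025, -0.008, 0.19]
    - [-0.025, -0.008, 0.19]
  jaw: [0, 0, 0, 0, 0, 0, 0, 0]

```text
clock: 12.0
tcp_pos: [596.5, -311.5, 46.8]
orientation: [-179.8, -30.5, -9.4]
contact_force: [-1.4, -0.3, 0.3]
grip_width: -0.3
finger_force: 0.0
```

```bash
python3 - <<'E'
from h import *
go(r2w([-127,-105,42]),pose(A,30)); s=manip.observe();print(s["qpos"].round(),s["orientation"],s["contact_force"])
E
```

```text
t 12.0 tcp [ 596.5 -311.5   46.8] rig [-116.  -119.    46.8] | trans [-0.0119 -0.0141 -0.0013] rot [-0.38 -0.47  0.23] rows 0.4
[  64.   47.  -52.  119.   99.   24. -161.] [-179.75893296  -30.46788234   -9.42083433] [-1.43514395 -0.29575555  0.34501755]
```

Request:
move_arm:
  delta_rot:
    - [-0.3, 0, 0.2]
    - [-0.3, 0, 0.2]
    - [-0.3, 0, 0.2]
  translation:
    - [-0.006, -0.003, -0.001]
    - [-0.012, -0.006, -0.001]
    - [-0.012, -0.006, -0.001]
  jaw: [0, 0, 0]

```text
clock: 12.3
tcp_pos: [582.6, -304.3, 42.0]
orientation: [179.9, -30.3, -9.6]
contact_force: [-0.9, 0.9, -0.3]
grip_width: 0.2
finger_force: 0.0
```

```bash
python3 - <<'E'
from h import *
go(r2w([-127,-105,42]),pose(A,30)); s=manip.observe();print(s["qpos"].round(),s["orientation"],s["contact_force"])
E
```

```text
t 12.3 tcp [ 582.6 -304.3   42. ] rig [-131.  -114.3   42. ] | trans [ 0.0034 -0.0093  0.002 ] rot [ 0.07 -0.32  0.06] rows 0.2
[  66.   48.  -57.  121.  103.   29. -164.] [179.89569217 -30.32047429  -9.61544153] [-0.88374351  0.85799311 -0.29644343]
```

Request:
move_arm:
  delta_rot:
    - [0, 0, 2.5]
    - [0, 0, 5]
    - [0, 0, 5]
  translation:
    - [0, 0, 0]
    - [0, 0, 0]
    - [0, 0, 0]
  jaw: [0, 0, 0]

```text
clock: 12.6
tcp_pos: [583.5, -305.6, 42.0]
orientation: [-177.1, -30.2, -15.6]
contact_force: [1.0, -1.3, -0.4]
grip_width: -0.0
finger_force: 0.0
```

```bash
python3 - <<'E'
from h import *
go(r2w([-127,-105,42]),pose(A,30)); s=manip.observe();print(s["qpos"].round(1),s["orientation"],s["contact_force"])
E
```

```text
t 12.6 tcp [ 583.5 -305.6   42. ] rig [-129.8 -115.4   42. ] | trans [ 0.0015 -0.0106  0.0014] rot [ 0.07 -0.38 -5.1 ] rows 0.6
[  70.4   53.8  -66.9  120.9  100.6   37.8 -164.9] [-177.09744749  -30.24780571  -15.60079008] [ 1.01602389 -1.33730031 -0.39620065]
```

Request:
move_arm:
  delta_rot:
    - [0, 0, -5]
    - [0, 0, -10]
    - [0, 0, -15]
    - [0, 0, -15]
  translation:
    - [0, 0, 0]
    - [0, 0, 0]
    - [0, 0, 0]
    - [0, 0, 0]
  jaw: [0, 0, 0, 0]

```text
clock: 13.0
tcp_pos: [584.2, -305.4, 42.8]
orientation: [173.9, -29.9, 2.1]
contact_force: [0.0, 0.4, -0.9]
grip_width: -0.1
finger_force: 0.0
```

```bash
python3 - <<'E'
from h import *
go(r2w([-127,-105,42]),pose(A,30)); s=manip.observe();print(s["qpos"].round(1),s["orientation"],s["contact_force"])
E
```

```text
t 13.0 tcp [ 584.2 -305.4   42.8] rig [-129.2 -115.1   42.8] | trans [ 0.0033 -0.0096  0.0018] rot [ 0.18 -0.42 10.19] rows 1.2
[  69.4   52.3  -64.4  120.9  101.    35.4 -150.6] [173.930092   -29.87693802   2.08043718] [ 0.03454764  0.44902445 -0.90743625]
```

```bash
cat > st.py <<'E'
from h import *
s=manip.observe(); R0=R.from_euler('xyz',s["orientation"],degrees=True)
print("t",s["clock"],"rig",w2r(s["tcp_pos"]).round(2),"F rig",RZ.inv().apply(s["contact_force"]).round(2),"q7..",s["qpos"].round(1))
for v in((1,0,0),(0,1,0),(0,0,1)): print(v,R0.inv().apply(RZ.apply(v)).round(4))
n=RZ.inv().apply(R0.apply([0,-1,0]));n=n[:2]/np.linalg.norm(n[:2]);print("n",n.round(4))
p=w2r(s["tcp_pos"])[:2]+[1.4,0]
from scipy.optimize import brentq
c0=lambda q: n@(np.array([-140*np.cos(q-.5),140*np.sin(q-.5)])-p)
print("gap fn at q=0",c0(0).round(2))
import os
if os.path.exists('K.txt'):
    K=float(open('K.txt').read()); print("q",brentq(lambda q:c0(q)-K,-.4,1.2) if c0(0)<K else 0)
E
python3 st.py
```

```text
t 13.0 rig [-129.2  -115.05   42.79] F rig [-0.04  0.45 -0.91] q7.. [  69.4   52.3  -64.4  120.9  101.    35.4 -150.6]
(1, 0, 0) [0.8489 0.1513 0.5065]
(0, 1, 0) [ 0.1769 -0.9842 -0.0025]
(0, 0, 1) [ 0.4981  0.0917 -0.8622]
n [-0.1519  0.9884]
gap fn at q=0 46.63
```

Request:
move_arm:
  delta_rot:
    - [0, 0, 0]
    - [0, 0, 0]
    - [0, 0, 0]
    - [0, 0, 0]
    - [0, 0, 0]
  translation:
    - [0.0034, 0.0006, 0.002]
    - [0.0038, -0.0015, 0.002]
    - [0.0042, -0.0035, 0.002]
    - [0.0046, -0.0055, 0.002]
    - [0.0048, -0.0073, 0.002]
  jaw: [0, 0, 0, 0, 0]

```text
clock: 13.5
tcp_pos: [589.4, -298.6, 42.0]
orientation: [174.0, -29.9, 1.8]
contact_force: [-1.1, -4.4, 1.1]
grip_width: -0.1
finger_force: 2.0
```

```bash
python3 st.py
```

```text
t 13.5 rig [-125.19 -107.55   41.98] F rig [-0.32 -4.56  1.08] q7.. [  68.4   52.6  -64.7  120.8  101.2   36.3 -151.8]
(1, 0, 0) [0.8499 0.1477 0.5059]
(0, 1, 0) [ 0.173  -0.9849 -0.0031]
(0, 0, 1) [ 0.4978  0.0901 -0.8626]
n [-0.1483  0.9889]
gap fn at q=0 39.84
```

Request:
move_arm:
  delta_rot:
    - [0, 0, 0]
    - [0, 0, 0]
    - [0, 0, 0]
    - [0, 0, 0]
    - [0, 0, 0]
    - [0, 0, 0]
    - [0, 0, 0]
    - [0, 0, 0]
  translation:
    - [0.0007, -0.004, 0]
    - [0.002, -0.011, 0]
    - [0.0032, -0.018, 0]
    - [0.004, -0.026, -0.001]
    - [0.005, -0.034, -0.001]
    - [0.006, -0.042, -0.002]
    - [0.0075, -0.051, -0.002]
    - [0.009, -0.06, -0.002]
  jaw: [0, 0, 0, 0, 0, 0, 0, 0]

```text
clock: 14.3
tcp_pos: [595.6, -241.0, 41.8]
orientation: [173.8, -29.7, 1.7]
contact_force: [-3.8, -7.6, 1.0]
grip_width: 0.1
finger_force: 3.5
```

```bash
echo 41 > K.txt; python3 st.py
```

```text
t 14.3 rig [-128.78  -49.71   41.75] F rig [-2.48 -8.15  1.  ] q7.. [  63.2   52.9  -67.3  124.2  104.5   42.3 -161.7]
(1, 0, 0) [0.852  0.1435 0.5035]
(0, 1, 0) [ 0.1709 -0.9853 -0.0083]
(0, 0, 1) [ 0.4949  0.0932 -0.8639]
n [-0.1442  0.9896]
gap fn at q=0 -17.88
q 0.4280800717650981
```

Request:
move_arm:
  delta_rot:
    - [0, 0, -1.5]
    - [0, 0, -3]
    - [0, 0, -4.5]
    - [0, 0, -6]
    - [0, 0, -7.5]
    - [0, 0, -8]
    - [0, 0, -8]
  translation:
    - [0.001, -0.006, 0]
    - [0.002, -0.013, 0]
    - [0.0035, -0.02, 0]
    - [0.0045, -0.027, 0]
    - [0.006, -0.033, 0]
    - [0.0065, -0.038, 0]
    - [0.0065, -0.038, 0]
  jaw: [0, 0, 0, 0, 0, 0, 0]

```text
clock: 15.0
tcp_pos: [602.8, -202.0, 42.1]
orientation: [169.4, -28.6, 10.8]
contact_force: [-5.5, -6.8, 1.7]
grip_width: -0.0
finger_force: 3.6
```

```bash
python3 st.py
```

```text
t 15.0 rig [-128.27  -10.07   42.14] F rig [-4.26 -7.65  1.74] q7.. [  58.5   52.3  -67.   125.6  105.9   44.3 -159.8]
(1, 0, 0) [0.8223 0.2626 0.5047]
(0, 1, 0) [ 0.308  -0.9514 -0.0068]
(0, 0, 1) [ 0.4784  0.161  -0.8632]
n [-0.2661  0.9639]
gap fn at q=0 -56.06
q 0.7139089558406954
```

```bash
cat > look.py <<'E'
from h import *
import sys
qs=np.arange(.46,1.0,.02)
for n in ("top","scene"):
    c,im=snap(n,n+sys.argv[1]+'.png'); print(n,"q*100",(qs*100).round().astype(int))
    for z,rs in((26,(40,50,60,66,72,78,84,90,94)),(28,(106,112,118,124,130))):
        for r in rs:
            G=np.array([[proj(c,r2w([-1.4+r*np.cos(1.8-q),r*np.sin(1.8-q),z])) for q in qs]],np.float32)
            print(r,cv2.cvtColor(cv2.remap(im,G[:,:,0],G[:,:,1],cv2.INTER_LINEAR),cv2.COLOR_BGR2GRAY)[0])
E
python3 look.py a
```

```text
top q*100 [46 48 50 52 54 56 58 60 62 64 66 68 70 72 74 76 78 80 82 84 86 88 90 92
 94 96 98]
40 [ 82  89  97 105 110 115 119 122 125 126 127 128 129 129 129 128 127 127
 127 128 128 129 129 129 129 128 127]
50 [ 99 108 117 121 124 128 128 128 128 127 128 128 128 128 128 129 129 128
 128 129 130 129 126 124 121 118 114]
60 [119 125 126 127 128 128 128 129 129 129 129 128 128 127 126 125 124 121
 117 113 107 101  95  89  86  84  81]
66 [123 126 128 127 127 128 128 128 127 127 127 128 128 130 130 129 125 118
 109 100  92  87  82  80  78  77  77]
72 [127 129 130 130 129 129 128 128 128 128 130 133 137 142 148 148 140 130
 117 103  90  82  79  78  78  78  78]
78 [128 129 129 128 129 129 128 127 126 126 127 130 135 139 142 134 123 110
  97  86  81  79  76  77  78  79  78]
84 [126 125 126 126 126 127 126 124 119 113 114 119 130 139 142 142 133 122
 112 110 116 119 122 123 123 123 124]
90 [126 126 127 126 127 128 128 125 117 105 105 110 127 149 168 181 184 179
 168 161 164 174 178 174 170 174 182]
94 [127 127 129 127 127 134 141 145 143 133 125 121 124 140 157 174 185 184
 172 166 170 181 1
[... 1591 characters left out ...]
58 183 181]
94 [214 192 185 203 216 199 167 142 161 202 212 196 169 141 154 168 148 132
 146 163 170 127 108 134 172 208 195]
106 [213 220 220 221 221 211 195 194 213 221 226 223 210 193 165 136 103  88
  83  80  84  90  99 132 162 195 213]
112 [105 106 107 109 113 115 114 123 130 142 147 164 153 156 154 141 132 124
 113  99  85  81  81  86 100 156 195]
118 [ 68  68  69  69  69  69  70  70  75  87 125 157 177 180 182 183 183 172
 147 109  87  80  78  74  66  69  77]
124 [ 69  67  69  69  69  69  69  68  71  85 127 162 176 178 182 182 181 171
 141 103  83  80  79  68  59  61  69]
130 [ 71  73  70  70  72  70  69  70  70  79 104 147 170 178 181 179 180 165
 129  91  79  76  73  71  70  71  71]
```

The scene camera reads the pointer at about 0.69 and the rider at about 0.75, so I need roughly 7.5 mm more. I'll push gently and then hold.

Request:
move_arm:
  delta_rot:
    - [0, 0, 0]
    - [0, 0, 0]
    - [0, 0, 0]
    - [0, 0, 0]
  translation:
    - [0.0007, -0.002, 0]
    - [0.0014, -0.0043, 0]
    - [0.0022, -0.0067, 0]
    - [0.0022, -0.0067, 0]
  jaw: [0, 0, 0, 0]

```text
clock: 15.5
tcp_pos: [604.1, -195.8, 42.1]
orientation: [169.4, -28.6, 10.8]
contact_force: [-2.8, -5.8, 1.9]
grip_width: 0.0
finger_force: 3.8
```

```bash
python3 st.py; python3 look.py b | grep -A20 scene
```

```text
t 15.5 rig [-128.02   -3.75   42.14] F rig [-1.73 -6.23  1.88] q7.. [  57.8   52.4  -67.4  125.8  105.9   45.1 -160.6]
(1, 0, 0) [0.8227 0.2613 0.5049]
(0, 1, 0) [ 0.3069 -0.9517 -0.0076]
(0, 0, 1) [ 0.4786  0.1612 -0.8631]
n [-0.2647  0.9643]
gap fn at q=0 -62.11
q 0.7631623501369535
scene q*100 [46 48 50 52 54 56 58 60 62 64 66 68 70 72 74 76 78 80 82 84 86 88 90 92
 94 96 98]
40 [ 74  77  85  94 105 117 129 141 153 163 171 174 176 177 176 171 165 158
 148 134 118 104  92  80  70  61  52]
50 [ 70  70  71  73  78  88  99 110 125 140 157 169 174 178 178 172 165 158
 142 126 108  92  77  64  53  44  35]
60 [ 72  72  72  72  72  73  80  93 106 123 144 163 171 175 178 171 164 152
 133 112  94  79  65  53  42  35  31]
66 [ 72  72  72  72  72  73  75  80  90 114 138 155 168 178 177 176 167 149
 130 107  85  72  62  51  41  32  32]
72 [ 74  74  74  73  72  71  74  76  85 103 124 145 166 175 177 173 162 148
 123  98  83  72  63  54  47  42  45]
78 [180 172 159 156 156 162 151 133 132 134 144 154 160 160 156 143 121 101
  89  85  82  72  63  53  44  51  57]
84 [193 155 131 145 181 200 182 151 150 173 188 190 172 155 148 140 116  96
 118 148 182 196 181 166 161 172 187]
90 [205 174 162 184 212 214 185 154 160 188 207 196 160 139 136 126 108 102
 113 140 141 122 116 119 157 183 181]
94 [214 192 186 204 216 199 169 143 162 202 208 184 156 138 138 130  99  98
 139 162 169 127 108 135 173 208 194]
106 [214 220 221 222 220 211 196 195 214 222 227 223 211 194 165 137 103  89
```

The pointer reads 0.737 by camera and 0.754–0.763 by geometry, against 0.755 for the rider. That's within about 1.5 mm, so I'll hold for 2 s or more.

Request:
move_arm:
  delta_rot:
    - [0, 0, 0]
    - [0, 0, 0]
    - [0, 0, 0]
    - [0, 0, 0]
    - [0, 0, 0]
    - [0, 0, 0]
    - [0, 0, 0]
    - [0, 0, 0]
  translation:
    - [0, 0, 0]
    - [0, 0, 0]
    - [0, 0, 0]
    - [0, 0, 0]
    - [0, 0, 0]
    - [0, 0, 0]
    - [0, 0, 0]
    - [0, 0, 0]
  jaw: [0, 0, 0, 0, 0, 0, 0, 0]

```text
clock: 16.4
tcp_pos: [604.0, -196.1, 42.2]
orientation: [169.4, -28.6, 10.8]
contact_force: [-4.1, -6.6, 2.9]
grip_width: -0.3
finger_force: 3.8
```

Request:
move_arm:
  delta_rot:
    - [0, 0, 0]
    - [0, 0, 0]
    - [0, 0, 0]
    - [0, 0, 0]
    - [0, 0, 0]
    - [0, 0, 0]
    - [0, 0, 0]
    - [0, 0, 0]
  translation:
    - [0, 0, 0]
    - [0, 0, 0]
    - [0, 0, 0]
    - [0, 0, 0]
    - [0, 0, 0]
    - [0, 0, 0]
    - [0, 0, 0]
    - [0, 0, 0]
  jaw: [0, 0, 0, 0, 0, 0, 0, 0]

```text
clock: 17.2
tcp_pos: [604.0, -196.1, 42.1]
orientation: [169.4, -28.6, 10.8]
contact_force: [-3.5, -7.0, 1.9]
grip_width: 0.2
finger_force: 3.8
```

Request:
move_arm:
  delta_rot:
    - [0, 0, 0]
    - [0, 0, 0]
    - [0, 0, 0]
    - [0, 0, 0]
    - [0, 0, 0]
    - [0, 0, 0]
    - [0, 0, 0]
    - [0, 0, 0]
  translation:
    - [0, 0, 0]
    - [0, 0, 0]
    - [0, 0, 0]
    - [0, 0, 0]
    - [0, 0, 0]
    - [0, 0, 0]
    - [0, 0, 0]
    - [0, 0, 0]
  jaw: [0, 0, 0, 0, 0, 0, 0, 0]

```text
clock: 18.0
tcp_pos: [604.0, -196.1, 42.2]
orientation: [169.4, -28.6, 10.8]
contact_force: [-3.7, -6.8, 3.1]
grip_width: 0.4
finger_force: 3.8
```

```bash
python3 st.py
```

```text
t 18.0 rig [-128.02   -4.03   42.18] F rig [-2.53 -7.37  3.1 ] q7.. [  57.8   52.4  -67.3  125.8  105.9   45.1 -160.6]
(1, 0, 0) [0.8227 0.261  0.505 ]
(0, 1, 0) [ 0.3067 -0.9518 -0.0078]
(0, 0, 1) [ 0.4786  0.1613 -0.8631]
n [-0.2644  0.9644]
gap fn at q=0 -61.84
q 0.7609278389785119
```

Held for over 2 s. Now easing back at about 6–7 mm per row.

Request:
move_arm:
  delta_rot:
    - [0, 0, 0]
    - [0, 0, 1]
    - [0, 0, 2]
    - [0, 0, 3.2]
    - [0, 0, 4.5]
    - [0, 0, 5.8]
    - [0, 0, 7]
    - [0, 0, 8]
  translation:
    - [-0.001, 0.003, 0]
    - [-0.0025, 0.008, 0]
    - [-0.0045, 0.014, 0]
    - [-0.0065, 0.02, 0]
    - [-0.0085, 0.026, 0]
    - [-0.01, 0.032, 0]
    - [-0.012, 0.038, 0]
    - [-0.014, 0.044, 0]
  jaw: [0, 0, 0, 0, 0, 0, 0, 0]

```text
clock: 18.8
tcp_pos: [597.6, -241.1, 42.9]
orientation: [174.0, -29.9, 1.7]
contact_force: [2.0, -4.1, -1.8]
grip_width: -0.4
finger_force: 2.3
```

```bash
python3 st.py
```

```text
t 18.8 rig [-126.74  -49.44   42.87] F rig [ 2.66 -3.66 -1.84] q7.. [  63.5   53.4  -68.   124.   104.4   42.8 -161.2]
(1, 0, 0) [0.8501 0.1444 0.5064]
(0, 1, 0) [ 0.1707 -0.9853 -0.0056]
(0, 0, 1) [ 0.4982  0.0912 -0.8623]
n [-0.145   0.9894]
gap fn at q=0 -17.86
q 0.427849593817608
```

Request:
move_arm:
  delta_rot:
    - [0, 0, 0]
    - [0, 0, 0]
    - [0, 0, 0]
    - [0, 0, 0]
    - [0, 0, 0]
    - [0, 0, 0]
    - [0, 0, 0]
    - [0, 0, 0]
  translation:
    - [-0.001, 0.006, 0]
    - [-0.002, 0.013, 0]
    - [-0.0035, 0.02, 0]
    - [-0.0047, 0.027, 0]
    - [-0.0058, 0.034, 0]
    - [-0.007, 0.041, 0]
    - [-0.008, 0.047, 0]
    - [-0.009, 0.052, 0]
  jaw: [0, 0, 0, 0, 0, 0, 0, 0]

```text
clock: 19.6
tcp_pos: [588.2, -291.1, 42.9]
orientation: [174.1, -29.8, 1.8]
contact_force: [0.3, -2.8, -0.4]
grip_width: 0.1
finger_force: 1.3
```

```bash
python3 st.py
```

```text
t 19.6 rig [-127.61 -100.34   42.9 ] F rig [ 0.73 -2.72 -0.36] q7.. [  68.6   53.2  -66.5  121.5  101.5   38.2 -152.5]
(1, 0, 0) [0.8499 0.1486 0.5055]
(0, 1, 0) [ 0.1734 -0.9848 -0.002 ]
(0, 0, 1) [ 0.4976  0.0894 -0.8628]
n [-0.1492  0.9888]
gap fn at q=0 32.35
q 0.06506884426084975
```

Now slower through the last few millimetres, and on until clear of contact.

Request:
move_arm:
  delta_rot:
    - [0, 0, 0]
    - [0, 0, 0]
    - [0, 0, 0]
    - [0, 0, 0]
    - [0, 0, 0]
    - [0, 0, 0]
    - [0, 0, 0]
    - [0, 0, 0]
  translation:
    - [-0.0004, 0.002, 0]
    - [-0.0007, 0.004, 0]
    - [-0.001, 0.006, 0]
    - [-0.0014, 0.008, 0]
    - [-0.0018, 0.01, 0]
    - [-0.0021, 0.012, 0]
    - [-0.0028, 0.016, 0]
    - [-0.0035, 0.02, 0]
  jaw: [0, 0, 0, 0, 0, 0, 0, 0]

```text
clock: 20.4
tcp_pos: [585.2, -310.5, 43.1]
orientation: [174.1, -29.9, 1.9]
contact_force: [0.1, 0.6, 0.0]
grip_width: -0.4
finger_force: 0.0
```

```bash
python3 st.py; python3 - <<'E'
from h import *
go(r2w([-200,-125,55]),pose(A,30)); go(r2w([-230,-125,230]),pose(A,20))
E
```

```text
t 20.4 rig [-127.35 -119.93   43.13] F rig [0.   0.64 0.03] q7.. [  70.3   53.2  -65.8  120.3   99.9   36.5 -148.8]
(1, 0, 0) [0.8495 0.1496 0.5059]
(0, 1, 0) [ 0.1742 -0.9847 -0.0013]
(0, 0, 1) [ 0.498   0.0892 -0.8626]
n [-0.1502  0.9887]
gap fn at q=0 51.75
q 0
t 20.4 tcp [ 585.2 -310.5   43.1] rig [-127.4 -119.9   43.1] | trans [-0.0567 -0.0048 -0.047 ] rot [ 0.11 -0.39 10.03] rows 1.5
t 20.4 tcp [ 585.2 -310.5   43.1] rig [-127.4 -119.9   43.1] | trans [ 0.005   0.0063 -0.2131] rot [  0.98 -10.36  10.  ] rows 4.3
```

Request:
move_arm:
  delta_rot:
    - [0, 0, 0]
    - [0, 0, 0]
    - [0, 0, 0]
    - [0, 0, 0]
    - [0, 0, 0]
    - [0, 0, 0]
    - [0, 0, 0]
  translation:
    - [-0.015, 0, -0.01]
    - [-0.03, 0, -0.03]
    - [-0.03, 0, -0.06]
    - [-0.03, 0, -0.09]
    - [-0.03, 0, -0.125]
    - [-0.03, 0, -0.16]
    - [-0.03, 0, -0.16]
  jaw: [0, 0, 0, 0, 0, 0, 0]

```text
clock: 21.1
tcp_pos: [478.8, -298.0, 169.1]
orientation: [173.9, -30.0, 1.9]
contact_force: [0.1, 0.1, 0.8]
grip_width: 0.1
finger_force: 0.0
```

```bash
python3 st.py; python3 - <<'E'
from h import *
a=cv2.imread('pics/scene0.png').astype(int)
c,im=snap("scene","scene9.png"); d=np.abs(im.astype(int)-a).max(2)
for n,p in dict(ptip=r2w([-1.4-21.6,92.5,26]),roller=r2w([-124,-67,64]),rider=r2w([60,106,28]),vb=[545,223,60],pin0=r2w([-149,56,40]),ring=r2w([-190,-100,14])).items():
    u,v=proj(c,p).astype(int); print(n,(u,v),"change",d[v-6:v+7,u-6:u+7].mean().round(1))
m=((d>60)*255).astype(np.uint8); k,_,s,ce=cv2.connectedComponentsWithStats(m)
print([(ce[i].round().tolist(),int(s[i,4])) for i in range(1,k) if s[i,4]>25])
E
```

```text
t 21.1 rig [-234.28 -125.51  169.15] F rig [0.09 0.16 0.75] q7.. [  88.1   35.7  -77.2  126.4   72.5   29.2 -127.5]
(1, 0, 0) [0.8487 0.1474 0.5079]
(0, 1, 0) [ 0.1741 -0.9847 -0.005 ]
(0, 0, 1) [ 0.4994  0.0926 -0.8614]
n [-0.1481  0.989 ]
gap fn at q=0 41.46
q 0
ptip (np.int64(312), np.int64(298)) change 4.2
roller (np.int64(235), np.int64(302)) change 4.7
rider (np.int64(344), np.int64(311)) change 5.3
vb (np.int64(316), np.int64(198)) change 48.2
pin0 (np.int64(264), np.int64(277)) change 12.5
ring (np.int64(207), np.int64(311)) change 3.7
[([52.0, 20.0], 693), ([14.0, 51.0], 267), ([49.0, 82.0], 653), ([79.0, 118.0], 41), ([156.0, 169.0], 61), ([144.0, 185.0], 33), ([316.0, 196.0], 98), ([165.0, 228.0], 1475), ([148.0, 207.0], 26), ([328.0, 217.0], 62), ([89.0, 246.0], 357), ([29.0, 261.0], 826), ([253.0, 270.0], 109), ([126.0, 291.0], 3019), ([278.0, 287.0], 93), ([17.0, 306.0], 1350)]
```

```bash
python3 - <<'E'
from h import *
c=cam("scene"); V=np.array([545.4,223.2,55.5]);r=R.from_euler('z',24.35,degrees=True)
for x in(-60,0,60): print(proj(c,V+r.apply([x,0,0])).round(), proj(c,np.r_[(V+r.apply([x,0,0]))[:2],0]).round())
E
```

```text
[297. 199.] [297. 214.]
[317. 200.] [316. 215.]
[337. 202.] [335. 217.]
```

The change at (328,217) is the seated pin's shadow, so nothing else has moved. The arm is back at rest and the robot is clear, so I'm handing in.

```bash
python3 -c "
from bench import manip
print(manip.close_job())"
```

```text
the job is handed in; nothing more can be done
None
```

I've handed the job in at about 21 s: the pin is seated and centred in the V-block, the pointer was held in line with the rider (within about 2 mm by my readings) for over 2 s, and the arm was eased back to its rest stop. I don't have the judge's result.

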